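# Carry the open sample tin on the lifter to the free stand

## Robot

A 6-joint arm with a two-finger parallel gripper is mounted at the origin on a cart in front of the work surface, level with it; the furniture and walls round the work are solid. World frame = base frame: x ahead of the robot, y to its left, z up, the work surface at z = 0. Lengths are in m, angles in degrees, forces in N, time in s.
With the tool pointing down it reaches from about 0.375 to 0.925 m from the base axis. Payload 5.7 kg.
Tool frame: the origin (TCP) lies midway between the tips of the shut fingers; the grasp point (between the pads) lies 19 mm behind it; z points along the fingers, y is the line along which they close (so a half turn about z gives the same grasp; the last joint's range is limited). The gripper opens to 88 mm and grips with 3 to 60 N. Pads are 20 mm wide; open, the fingers measure 115 mm over their backs; the gripper's body (75 mm by 178 mm) begins 61 mm behind the grasp point.
Start: joints at [60.098, 20.558, 86.54, -0, 72.909, -6.595], TCP at [0.237, 0.551, 0.223] pointing down, gripper open.
Joint ranges: [-170.27, 170.27], [-57.76, 135], [12.27, 136.19], [-55.21, 235.2], [11.17, 155.16], [-170.74, 170.74]. Speed limits (degrees/s): [136.94, 136.94, 180, 180, 180, 180].

## Interface

Orientations are given as a 3x3 rotation matrix whose columns are the frame's x, y, z axes.
In Python, from rig import bot gives the robot as it stands. Calls block until the motion is done:
- bot.goto(position, orientation): joint-space move of the TCP to a pose.
- bot.line_to(position, vel=0.15, attitude=None): straight line of the TCP; attitude=None keeps the orientation; vel is the mean speed in m/s.
- bot.set_joints(angles): joint-space move.
- bot.grip(opening): opening from 0.0 (shut) to 1.0 (fully open); the grip force is fixed at half the most; returns when the fingers have stopped.
- bot.sleep(seconds).
- bot.inverse_kinematics(position, orientation): joint angles nearest the present ones, or None.
- bot.read_state(): the state.
- bot.capture(name): name is "scene" or "top" or "wrist"; returns a dict with "image" (420x560x3 uint8, red, green, blue), "intrinsics" (3x3 intrinsics, pixels), "origin" and "orientation" of the camera in the world; the wrist camera has in their place "hand_eye" (4x4, takes a point from camera to tool coordinates, whose origin is the TCP and whose axes are the flange's). Camera axes: x right, y down, z forward; pixel columns grow to the right and rows downward; lengths in m; the calibration is good to about 2 mm. A picture is of the moment at which its call begins: read the wrist's pose just before it. There is no depth.
A pose or a line that the arm cannot do raises bot.PlanningError and nothing moves.
- bot.sign_off(): hands the job in; it is judged then, once.
The state is a dict: "time": time; "q": joint angles; "qvel": joint speeds; "joint_torque": joint torques, N m; "tcp_pos": TCP position; "tcp_rot": TCP orientation; "wrist_force": force on the tool from outside, world axes, zero at the start; "torque": the same for the moment, N m; "grip_width": opening from 0.0 (shut) to 1.0 (fully open); "finger_force": force on a finger pad.
Only numpy, scipy, OpenCV 4.12 (cv2) and the standard library are available. Lean on these libraries where they do the work, as an engineer would, in place of code of your own. Each camera call takes 0.05 s, during which the arm holds its last target. There are 200 camera calls.

## Task

An open sample tin stands on the tip of the flat lifter. Take the lifter by its wooden grip and carry the tin on it, level and without touching the tin, to the free stand (the one without a tin); lower the blade into the gap between the two ledges so that the tin stays behind in the middle of the stand, and leave the lifter standing flat on the table. Do not disturb the lidded tin on the other stand.

Things in the scene. Friction and masses are not known exactly. Their poses are not given: they have to be found in the camera images.
- lifter_grip (a point): Centre of the lifter's wooden grip bar (84 long along x, 24 wide, 24 high), 50 mm above the lifter's flat underside. x points along the lifter to the blade tip, z up. Two posts join the bar to a steel plate 84x50x4 mm; from it a blade 30 wide, 4 thick runs to its tip 152 mm ahead of the grip centre. Loose, 0.25 kg. The open tin stands on the blade, about 130 mm ahead of the grip centre.
- tin: Open round sample tin, white, 63 mm across and 40 mm high, about 0.09 kg, dark at the bottom. Origin: centre of its underside; z is its axis, up. Starts loose on the lifter's blade, 4 mm above the table.
- stand_seat (a point): Free stand: middle of its seat, level with its ledge tops, 30 mm above the table. Two fixed metal ledges 90 mm long run along x, at y = +-22 to +-50 mm; the 44 mm gap between them goes down to the table and is open to -x, where the lifter comes in, tip to +x. A back bar, 37 mm high, closes it at x = +45. Lips 7 mm high stand on the ledges' outer edges (inner faces at y = +-45). z up.
- lidded_tin: Round white tin with a lid, 66 mm across and 44 mm high, standing on the other stand, which is built just like the free one. Origin: centre of its underside. Leave it alone.
Mind the look-alikes: they are no part of the job. Of the things that look like the part that bears lifter_grip, the larger one is meant.

How it is judged (in metres and radians):
At the end, for the whole second after the job is handed in: The open tin stands upright (within 5 degrees), at rest on the ledges of the free stand (its underside within 4 mm of their height), within 16 mm of the middle of the seat, and the lifter stands flat on the table (grip centre below 56 mm, within 5 degrees of level), inside the gap or drawn out (horizontal distance between tin and stand_seat below 0.016 m and z of tin in the frame of stand_seat between -0.004 and 0.004 m and angle between each of tin, lifter_grip's own z axis and vertical below 0.09 rad and linear speed of tin below 0.02 m/s and height (world z) of lifter_grip below 0.056 m); the robot touches nothing.
It fails at once if the open tin is tilted by more than 14 degrees (angle between tin's own z axis and vertical above 0.244 rad).
It fails at once if the robot touches the open tin (contact force between any of the fingers, the arm and tin above 0.3 N).
It fails at once if the lidded tin is moved by more than 12 mm (distance of lidded_tin from where it was at the start of the episode above 0.012 m).
It also fails if it takes over 59 s, if anything falls off the work surface, if the arm or the gripper's body presses on something with over 40 N, if the wrist force passes 120 N, or if a joint passes its speed limit or range.

## Working session

There is one attempt and no reset: what is moved stays moved. The work goes in short steps, each a Python script; the robot and the scene stay as the last script left them, time stands still between calls to the robot, and variables do not carry over. Pictures are saved under pics/ and viewed, at most 10 in all, crops included, and the job is handed in when it is done.

```bash
ls; mkdir -p pics; cat > h.py <<'E'
import numpy as np, cv2
from rig import bot
def save(n,f):
    s=bot.read_state(); c=bot.capture(n); cv2.imwrite('pics/'+f+'.png',c['image'][:,:,::-1])
    if n=='wrist':
        H=np.array(c['hand_eye']); R=np.array(s['tcp_rot']); o=R@H[:3,3]+s['tcp_pos']; M=R@H[:3,:3]
    else: o=np.array(c['origin']); M=np.array(c['orientation'])
    np.savez('pics/'+f+'.npz',K=c['intrinsics'],o=o,M=M); return c
def load(f): d=np.load('pics/'+f+'.npz'); return d['K'],d['o'],d['M']
def px(f,uv,z):
    K,o,M=load(f); d=M@np.linalg.inv(K)@[*uv,1]; return o+d*(z-o[2])/d[2]
def proj(f,p):
    K,o,M=load(f); q=K@M.T@(np.array(p)-o); return q[:2]/q[2]
E
python3 - <<'E'
from h import *
for n in ('scene','top'):
    save(n,n+'1'); K,o,M=load(n+'1'); print(n,o.round(3),M.round(2).tolist(),K[0,0])
a=cv2.imread('pics/top1.png'); cv2.imwrite('pics/top1b.png',cv2.resize(a,(800,600),interpolation=cv2.INTER_CUBIC))
E
```

```text
pics
scene [-0.111 -0.522  0.731] [[0.64, -0.46, 0.61], [-0.77, -0.36, 0.52], [-0.02, -0.81, -0.59]] 534.4442081412737
top [0.462 0.049 1.009] [[-0.01, -0.99, 0.11], [-1.0, 0.01, 0.02], [-0.02, -0.11, -0.99]] 409.186028833872
```

View pics/top1b.png

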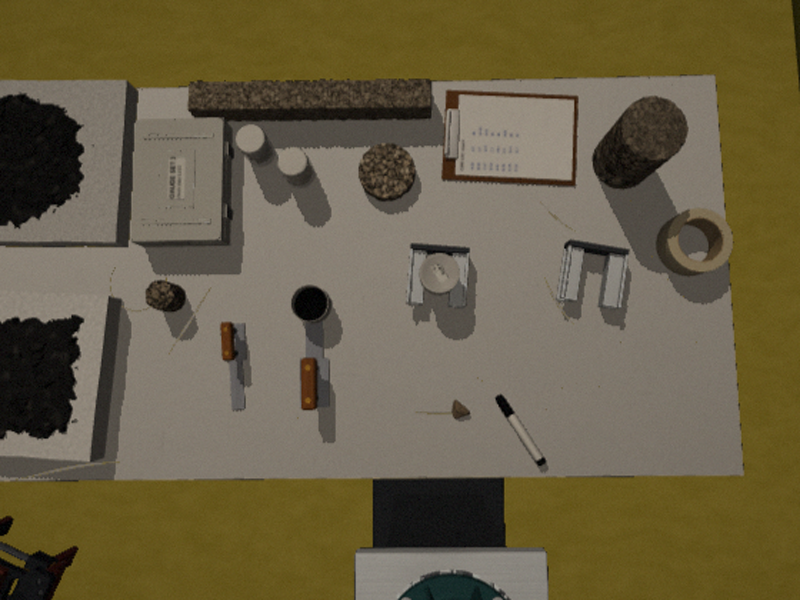

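View pics/scene1.png

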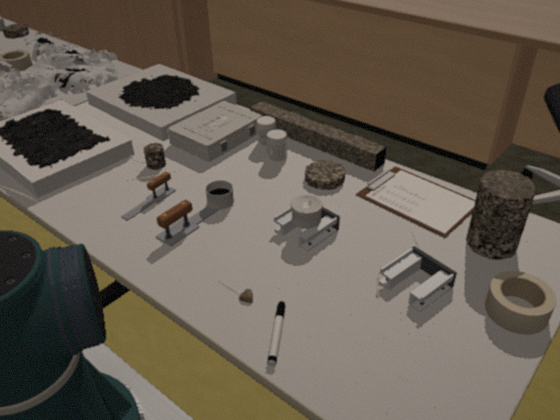

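Top view (800×600): the candidates are the large orange grip at (309,383), with the open dark tin at (310,303), and a small look-alike lifter at (228,341). The stand with the lidded tin is at (439,275) and the free stand is at (597,275). I choose the larger grip and will check it close up with the wrist camera.

```bash
python3 - <<'E'
from h import *
s=.7
P={k:px('top1',(u*s,v*s),z) for k,(u,v,z) in dict(grip=(309,383,.062),tin=(310,303,.044),small=(228,341,.05),seat=(599,275,.03),lid=(439,273,.074)).items()}
for k,v in P.items(): print(k,v.round(3),proj('scene1',v).round())
R=np.array([[1,0,0],[0,-1,0],[0,0,-1.]])
st=bot.read_state(); print(np.array(st['tcp_rot']).round(3).tolist())
H=bot.capture('wrist')['hand_eye']; print(np.array(H).round(3).tolist())
g=P['grip']
for R in (R,R@np.diag([-1,-1,1])):
    for z in(.3,.36): print(bot.inverse_kinematics([g[0],g[1],z],R), bot.inverse_kinematics([P['seat'][0]-.1,P['seat'][1],.1],R))
E
```

```text
grip [0.432 0.224 0.062] [175. 210.]
tin [0.563 0.226 0.044] [219. 188.]
small [0.502 0.361 0.05 ] [159. 178.]
seat [ 0.605 -0.258  0.03 ] [422. 276.]
lid [0.606 0.012 0.074] [306. 203.]
[[-0.918, 0.396, -0.001], [0.396, 0.918, -0.001], [0.0, -0.002, -1.0]]
[[-0.0, -0.96, -0.281, 0.078], [1.0, 0.0, -0.001, -0.0], [0.001, -0.281, 0.96, -0.162], [0.0, 0.0, 0.0, 1.0]]
[ 1.92613774e+01  7.20771227e+00  9.35874499e+01 -2.54444375e-14
  7.92048378e+01  1.09261377e+02] [-3.40513329e+01  2.58073767e+01  9.81583603e+01 -2.54444375e-14
  5.60342630e+01  5.59486671e+01]
[ 1.92613774e+01  5.08570394e+00  8.77951014e+01 -2.54444375e-14
  8.71191947e+01  1.09261377e+02] [-3.40513329e+01  2.58073767e+01  9.81583603e+01 -2.54444375e-14
  5.60342630e+01  5.59486671e+01]
[ 1.92613774e+01  7.20771227e+00  9.35874499e+01 -2.54444375e-14
  7.92048378e+01 -7.07386226e+01] [-3.40513329e+01  2.58073767e+01  9.81583603e+01 -2.54444375e-14
  5.60342630e+01 -1.24051333e+02]
[ 1.92613774e+01  5.08570394e+00  8.77951014e+01 -2.54444375e-14
  8.71191947e+01 -7.07386226e+01] [-3.40513329e+01  2.58073767e+01  9.81583603e+01 -2.54444375e-14
  5.60342630e+01 -1.24051333e+02]
```

```bash
python3 - <<'E'
from h import *
R=np.array([[1,0,0],[0,-1,0],[0,0,-1.]])
bot.goto([.53,.05,.32],R); print(bot.read_state()['time'])
bot.goto([.64,-.258,.28],R); save('wrist','w_st'); print(bot.read_state()['time'])
bot.goto([.52,.225,.3],R); save('wrist','w_lf'); print(bot.read_state()['time'])
a=cv2.imread('pics/w_st.png'); b=cv2.imread('pics/w_lf.png')
for n,i in(('w_st',a),('w_lf',b)): cv2.imwrite(f'pics/{n}_b.png',cv2.resize(i,(800,600),interpolation=cv2.INTER_CUBIC))
E
```

```text
2.2583
3.5583
5.4167
```

View pics/w_st_b.png

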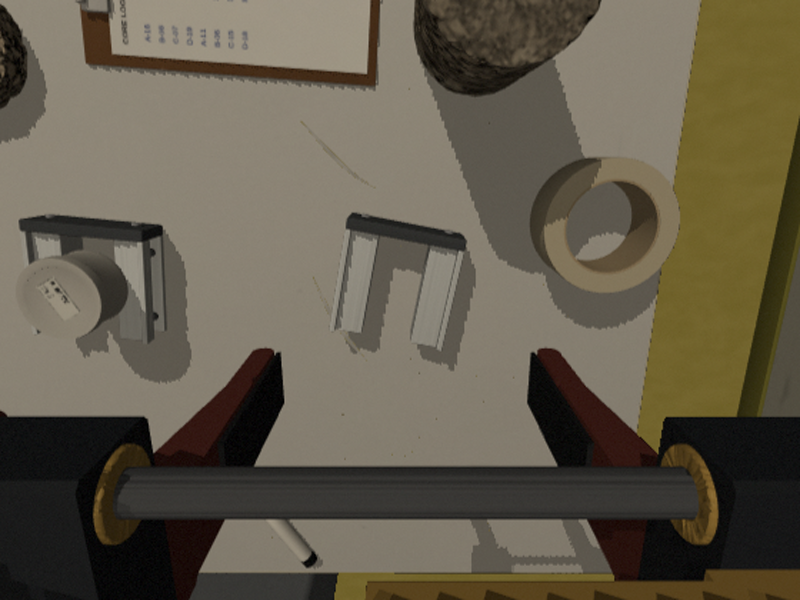

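View pics/w_lf_b.png

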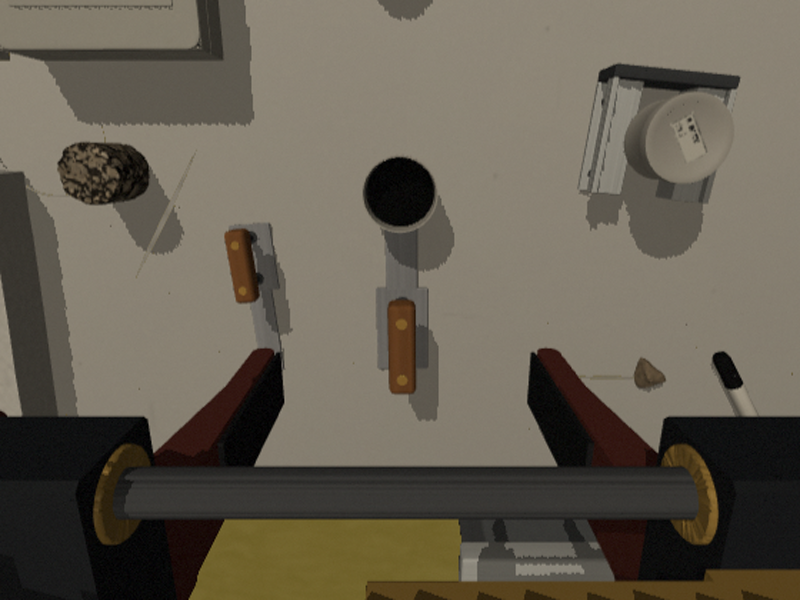

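The wrist close-up of the lifter shows the chosen large grip at (401,346), its posts on the plate, and the open tin at (399,194). The small look-alike is at (241,266). In the stand view the free stand is at (400,280), slightly rotated. Next is a crop of the stand for its corners.

```bash
python3 - <<'E'
from h import *
s=.7
for k,(u,v,z) in dict(gf=(401,298,.062),gb=(402,393,.062),pl1=(377,288,.004),pl2=(428,290,.004),r1=(363,192,.044),r2=(436,194,.044),rivf=(401.5,324,.062),rivb=(402,380,.062)).items(): print(k,px('w_lf',(u*s,v*s),z).round(4))
a=cv2.imread('pics/w_st.png')[140:255,222:337]
cv2.imwrite('pics/st_c.png',cv2.resize(a,(575,575),interpolation=cv2.INTER_CUBIC))
E
```

```text
gf [0.4796 0.2272 0.062 ]
gb [0.3917 0.2266 0.062 ]
pl1 [0.4726 0.2505 0.004 ]
pl2 [0.4705 0.2018 0.004 ]
r1 [0.5655 0.2583 0.044 ]
r2 [0.5638 0.1981 0.044 ]
rivf [0.4565 0.2268 0.062 ]
rivb [0.4043 0.2266 0.062 ]
```

View pics/st_c.png

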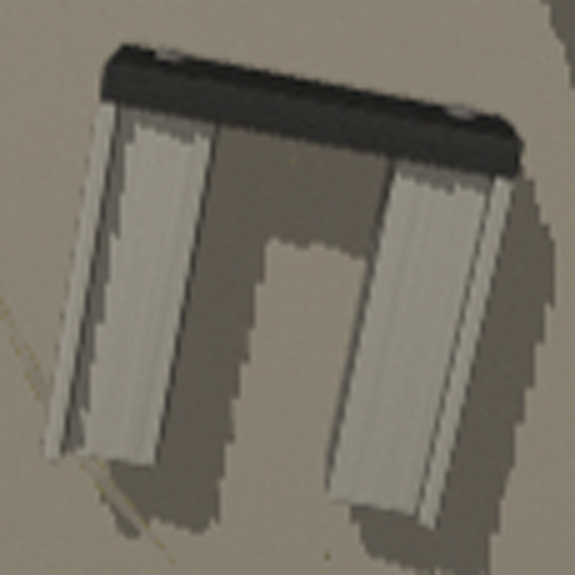

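The crop shows both ledges. The inner edges run from about (208,128) to (151,464) on the left and from (397,165) to (332,498) on the right. The outer front lip corners are at about (46,458) and (434,526).

```bash
python3 - <<'E'
from h import *
f=lambda u,v,z:px('w_st',(222+u/5-.4,140+v/5-.4),z)
P={k:f(*v) for k,v in dict(li0=(151,464,.03),li1=(208,128,.03),ri0=(332,498,.03),ri1=(397,165,.03),lo=(46,458,.037),ro=(434,526,.037),lb=(102,102,.037),rb=(520,176,.037)).items()}
for k,v in P.items(): print(k,v.round(4))
d=(P['li1']-P['li0'])+(P['ri1']-P['ri0']); a=np.arctan2(d[1],d[0])
w=P['li0']-P['ri0']; o=P['lo']-P['ro']
print('yaw',np.degrees(a),'gap',np.linalg.norm(w),np.degrees(np.arctan2(-w[0],w[1])),'outer',np.linalg.norm(o),np.degrees(np.arctan2(-o[0],o[1])))
x=np.array([np.cos(a),np.sin(a),0])
print('seat',((P['li0']+P['ri0'])/2+.045*x).round(4),((P['lo']+P['ro'])/2+.045*x).round(4))
print('len',np.linalg.norm(P['lb']-P['lo']),np.linalg.norm(P['rb']-P['ro']))
# top view cross check
for p in (P['lo'],P['ro']): print((proj('top1',p)/.7).round(1))
E
```

```text
li0 [ 0.5641 -0.2168  0.03  ]
li1 [ 0.6493 -0.2325  0.03  ]
ri0 [ 0.555  -0.2625  0.03  ]
ri1 [ 0.6404 -0.2777  0.03  ]
lo [ 0.5683 -0.1915  0.037 ]
ro [ 0.5503 -0.2879  0.037 ]
lb [ 0.6565 -0.2082  0.037 ]
rb [ 0.6391 -0.3064  0.037 ]
yaw -10.257315942373362 gap 0.04656728164234297 -11.301399782638587 outer 0.09808657883133383 -10.577359308235735
seat [ 0.6038 -0.2476  0.03  ] [ 0.6035 -0.2477  0.037 ]
len 0.08981253288263731 0.09073766743322664
[561.  296.9]
[620.  306.8]
```

Seat is (0.604, -0.248) with yaw -10.5°: the gap measures 46.6 mm against 44, and the outer width 98 against 100. The lifter's grip is at (0.431, 0.227) with the tin about 132 mm ahead, which fits the description. I'll grip 25 mm ahead of the grip centre, nearer the load, and then lift a little.

```bash
cat >> h.py <<'E'
def tinloc(f):
    """pixel centroid / size of the dark tin interior in a wrist picture (above the fingers)"""
    g=cv2.imread('pics/'+f+'.png',0)[:250]; n,l,s,c=cv2.connectedComponentsWithStats((g<25).astype(np.uint8))
    k=[i for i in range(1,n) if 180<c[i][0]<380 and s[i,4]>300 and s[i,1]+s[i,3]<250]
    return [(s[i].tolist(),c[i].round(2).tolist()) for i in k]
E
python3 - <<'E'
from h import *
R=np.array([[1,0,0],[0,-1,0],[0,0,-1.]])
bot.goto([.456,.227,.15],R); bot.line_to([.456,.227,.030],vel=.08)
save('wrist','g0'); bot.grip(0.0); s=bot.read_state(); save('wrist','g1')
print(s['time'],s['grip_width']*88,s['finger_force'],np.round(s['wrist_force'],2),np.round(s['tcp_pos'],4)); print(tinloc('g0'),tinloc('g1'))
bot.line_to([.456,.227,.036],vel=.01); save('wrist','g2'); s=bot.read_state()
print(s['time'],np.round(s['wrist_force'],2),np.round(s['torque'],3),s['tcp_pos']); print(tinloc('g2'))
bot.line_to([.456,.227,.050],vel=.02); save('wrist','g3'); s=bot.read_state()
print(s['time'],np.round(s['wrist_force'],2),np.round(s['torque'],3)); print(tinloc('g3'))
save('scene','s3'); a=cv2.imread('pics/s3.png')[120:280,80:300]; b=cv2.imread('pics/g3.png')
a=cv2.resize(a,(560,407),interpolation=cv2.INTER_CUBIC)[:400]; cv2.imwrite('pics/c3.png',np.hstack([a[:,:400],cv2.resize(b[:,80:480],(400,400))]))
E
```

```text
8.8083 23.851418161609097 29.95957463979721 [-0.15  0.41 -0.95] [0.456  0.227  0.0299]
[([213, 0, 133, 103, 11453], [279.39, 44.99])] [([215, 0, 134, 102, 11364], [281.32, 44.37])]
9.6583 [ 0.13  0.4  -3.24] [ 0.041  0.227 -0.015] [0.45593238 0.22698933 0.03597929]
[([215, 0, 133, 102, 11357], [281.3, 44.46])]
10.5583 [-0.83 -0.33 -2.93] [0.022 0.27  0.016]
[([215, 0, 133, 102, 11355], [281.28, 44.46])]
```

View pics/c3.png

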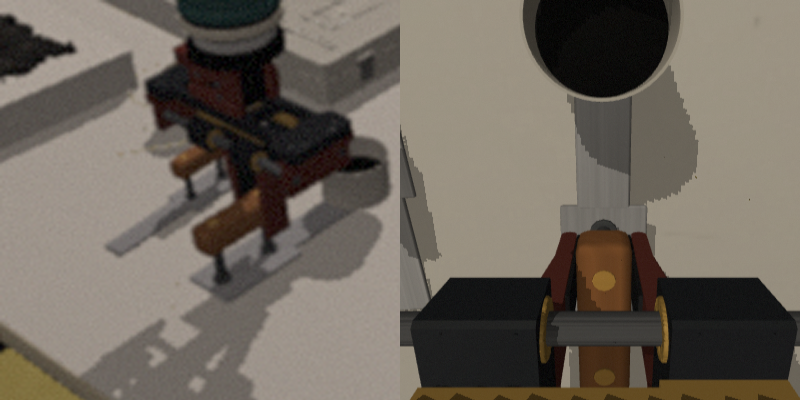

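The grip is firm at 23.9 mm. In the wrist view the lifter is level with no slip (tin centroid shifted by 0.1 px or less), the rim bottom is at about (282,106) full-res, and the blade is centred at u≈283. Now I'll compute the tin's tool offset and carry it.

```bash
python3 - <<'E'
from h import *
from scipy.spatial.transform import Rotation as Ro
t=np.array([.456,.227])
for z,uv in ((.064,(282.5,106)),(.064,(203,27)),(.064,(362,27)),(.024,(256,157)),(.024,(311,157)),(.024,(258,110)),(.024,(311,110))): print((px('g3',uv,z)[:2]-t).round(4))
off=px('g3',(282.5,106),.064)[:2]-t+[.0315,0]; print('off',off)
R0=np.array([[1,0,0],[0,-1,0],[0,0,-1.]]); Z=lambda a:Ro.from_euler('z',a,degrees=True).as_matrix()
yaw=-10.5; R=Z(yaw)@R0
tgt=np.array([.6037,-.2477])-Z(yaw)[:2,:2]@off; print('tgt',tgt)
bot.line_to([.456,.227,.15],vel=.06)
bot.line_to([.44,.02,.15],vel=.08,attitude=Z(-5)@R0)
bot.line_to([*tgt,.15],vel=.08,attitude=R)
bot.line_to([*tgt,.085],vel=.05)
s=bot.read_state(); print(s['time'],s['tcp_pos'],s['grip_width']*88)
save('wrist','d1'); print(tinloc('d1'))
save('scene','s4'); a=cv2.resize(cv2.imread('pics/s4.png')[200:340,330:490],(457,400),interpolation=cv2.INTER_CUBIC)
cv2.imwrite('pics/c4.png',np.hstack([a[:,:400],cv2.resize(cv2.imread('pics/d1.png')[:,80:480],(400,400))]))
E
```

```text
[0.0764 0.0002]
[0.1056 0.0308]
[ 0.1056 -0.0304]
[0.05   0.0146]
[ 0.05   -0.0151]
[0.0745 0.013 ]
[ 0.0745 -0.0145]
off [0.10790675 0.00022079]
tgt [ 0.49755992 -0.22825265]
19.95 [ 0.49789722 -0.22843643  0.08537459] 23.991049828148515
[([215, 0, 133, 102, 11355], [281.27, 44.44])]
```

View pics/c4.png

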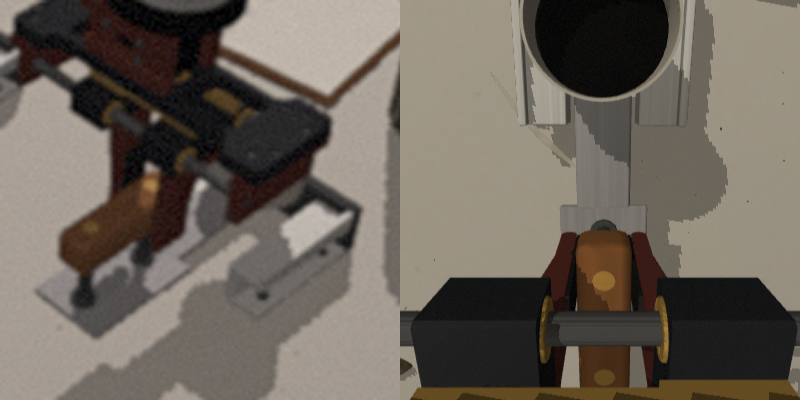

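The picture shows the tin centred between the ledges: front inner corners at (568,125) and (637,125), blade centred at 603 in the right panel, yaw parallel. Next I'll check the fore-aft offset and lower slowly.

```bash
python3 - <<'E'
from h import *
from scipy.spatial.transform import Rotation as Ro
p=np.array(bot.read_state()['tcp_pos']); Z=Ro.from_euler('z',-10.5,degrees=True).as_matrix()
for u in(568,637): print('front rel tcp (want x .063, y +-.022)',(Z.T@(px('d1',(u-400+80,125*1.05),.03)-p)).round(4))
t=[.49756,-.22825]
for z,v in((.055,.03),(.040,.015),(.034,.01),(.0305,.006)):
    bot.line_to([*t,z],vel=v); s=bot.read_state(); print(round(s['time'],2),np.round(s['tcp_pos'],4),np.round(s['wrist_force'],1),np.round(s['torque'],2))
save('wrist','d2'); print(tinloc('d2'))
cv2.imwrite('pics/c5.png',cv2.imread('pics/d2.png'))
E
```

```text
front rel tcp (want x .063, y +-.022) [ 0.062   0.0213 -0.0554]
front rel tcp (want x .063, y +-.022) [ 0.0619 -0.0209 -0.0554]
21.2 [ 0.4978 -0.2284  0.0553] [-0.6 -0.3 -1.9] [0.01 0.15 0.01]
22.35 [ 0.4976 -0.2283  0.0401] [-0.2 -0.6 -2.8] [-0.03  0.16  0.01]
23.1 [ 0.4975 -0.2282  0.034 ] [ 0.3 -0.8 -2.3] [-0.01  0.18  0.02]
23.83 [ 0.4976 -0.2283  0.0305] [ 0.3  0.5 -2.1] [-0.02  0.19  0.03]
[([202, 0, 158, 102, 13160], [280.46, 43.41])]
```

View pics/c5.png

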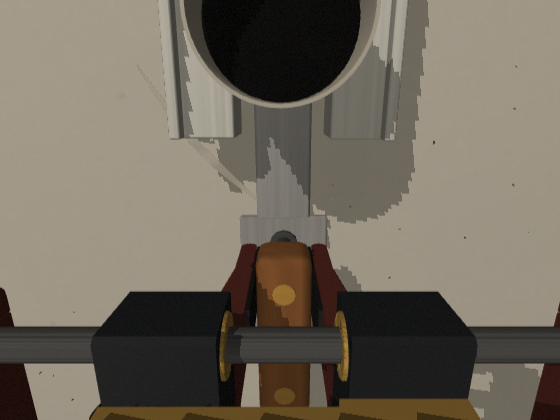

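The tin now rests on the ledges: it looks larger in the image and is centred at u≈281, with its rim bottom at v=107. The blade lies in the gap. Release and retreat.

```bash
python3 - <<'E'
from h import *
bot.line_to([.49756,-.22825,.030],vel=.005)
bot.grip(0.6); bot.line_to([.49756,-.22825,.25],vel=.1)
bot.line_to([.56,-.24,.28],vel=.1); bot.sleep(.3)
save('wrist','e1'); save('scene','e2'); print(bot.read_state()['time'])
a=cv2.resize(cv2.imread('pics/e2.png')[200:340,330:470],(400,400),interpolation=cv2.INTER_CUBIC)
cv2.imwrite('pics/c6.png',np.hstack([a,cv2.resize(cv2.imread('pics/e1.png')[:,80:480],(400,400))]))
E
```

```text
28.375
```

View pics/c6.png

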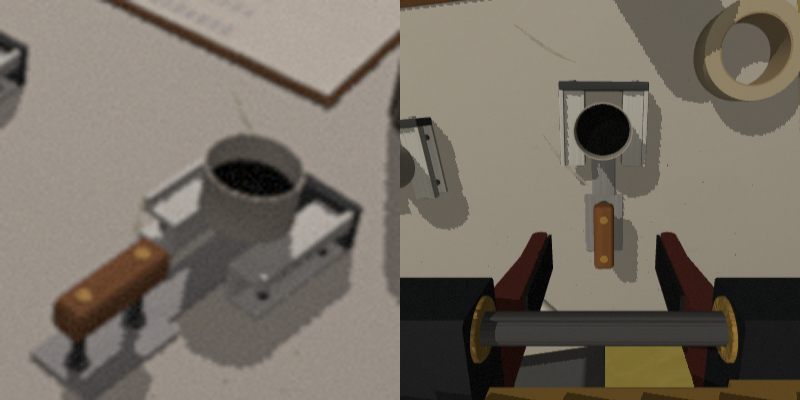

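The tin stands upright in the middle of the free stand at (603,130) in the right panel. The lifter is flat with its blade in the gap, and the gripper is clear.

```bash
python3 -c "
from h import *
print(px('e1',(80+603,130*1.05),.07) if 0 else px('e1',(80+203,130*1.05),.07)); print(bot.sign_off())"
```

```text
[ 0.60490465 -0.24825971  0.07      ]
the job is handed in; nothing more can be done
None
```

The job is handed in: the open tin stands on the free stand about 1 mm from the seat's middle by the last picture, the lifter lies flat with its blade in the gap, the arm is clear, and the lidded tin was not approached (sign-off gave no verdict).

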